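# Balance check of a centrifuge bucket

### The arm

A 6-joint arm with a two-finger parallel gripper is mounted at the origin on the work surface. World frame = base frame: x ahead of the robot, y to its left, z up, the work surface at z = 0. Lengths are in m, angles in degrees, forces in N, time in s.
With the tool pointing down it reaches from about 0.4 to 0.825 m from the base axis. Payload 7 kg.
Tool frame: the origin (TCP) lies between the finger pads, 19 mm behind the fingertips; this is the grasp point; x points along the fingers, y is the direction in which the jaws open and shut, and the axes are right-handed (so a half turn about x gives the same grasp; the last joint's range is limited). The gripper opens to 88 mm and grips with 3 to 60 N. Pads are 19 mm wide; open, the fingers measure 130 mm over their backs; the gripper's body (78 mm by 193 mm) begins 47 mm behind the grasp point.
Start: joints at [86.522, 20.546, 0.682, 0, -70.136, -16.507], TCP at [0.231, 0.634, 0.245] pointing down, gripper open.
Joint ranges: [-176.03, 176.03], [-82.01, 121.73], [-58.28, 71.71], [-173.87, 95.51], [-174.79, -0.11], [-173.66, 173.66]. Speed limits (degrees/s): [136.94, 136.94, 172.46, 180, 180, 180].

### API

Orientations are given as [roll, pitch, yaw] about the fixed x, y, z axes, in that order (R = Rz(yaw) Ry(pitch) Rx(roll)).
In Python, from plant import r gives the robot as it stands. The module is installed in compiled form; this text tells all that it offers.
- The arm moves only by the shell command python3 -m creep 'ROWS' [FORCE]. ROWS is JSON, a list of rows, each a list of 7 numbers: the turn, a rotation vector about the tool's x, y, z in rad, then the shift along the tool's x, y, z in cm, then the opening in per cent of the stroke, from 0 (shut) to 100 (fully open). In form: [[rx, ry, rz, x, y, z, fingers], ...]. A call has 1 to 8 rows; each row shifts and turns the commanded pose from where the row before left it, along the tool's axes as they then stand; what a row does not reach is not made up. A row lasts 1/10 s, in which the tool goes at most 50 mm and 8.59 degrees, less where a joint would pass 70% of its speed; a pose out of reach is approached as far as the arm can. A call is refused whole if a number of a shift passes 5 or a number of a turn 0.15, either way. A call with a gripper value outside its range is refused whole. The fingers move at their own pace and stop on an object; FORCE is the grip in N (left out, the last holds). Time passes only in rows, so rows that do not move let the fingers close. It gives the time, the measured TCP pose, the force and the opening at its end, in the units of the state.
- r.get_state(): the state, without advancing time (a new reading comes with each control period).
- r.capture(name): name is "scene" or "top" or "wrist"; returns (picture, depth): 480x640x3 uint8, blue, green, red; 480x640 float32, m along the optical axis (not along the pixel's ray), 0 where there is no reading.
- r.camera_info(name): a dict with "fovy" (degrees; the focal length in pixels is half the picture's height over the tangent of half this angle, whatever the lens; pixels are square), "cx", "cy" (the principal point, pixels), "camera_from_world" (4x4, takes a point from world to camera coordinates). Camera axes: x right, y down, z forward; pixel columns grow to the right and rows downward; lengths in m; the calibration is good to about 2 mm. A picture is of the moment at which its call begins: read the wrist's pose just before it. camera_info takes no time and is no camera call; for the wrist camera it gives the pose at the moment of the call.
- r.close_job(): hands the job in, once; it reports no verdict.
Trained networks look in the newest picture that a camera, given by its name, has taken for a name from the list of things; names that differ only in an ending like _2 or _b are one class to them, and where a whole thing is asked for, a point or a joint stands for the part that bears it (a point fixed in the world has none). Each returns a list of dicts, best first, with "score" (0 to 1); they miss things now and then, are a little off and sometimes report something else, mostly with a low value. They report only what shows in the picture. A call takes as long as a camera call. They do not tell look-alikes from the thing itself.
- r.look_for(query, camera): "rect" ([left, top, right, bottom] in pixels, round what is visible of it).
- r.masks_of(query, camera): "pixels" (480x640 bool, what is visible of it) and "rect" ([left, top, right, bottom] in pixels, round what is visible of it).
The state is a dict: "time_s": time; "joints": joint angles; "qd": joint speeds; "joint_torque": joint torques, N m; "tcp_pos": TCP position; "eef_rot": TCP orientation; "contact_force": force on the tool from outside, world axes, zero at the start; "moment": the same for the moment, N m; "gripper_width": finger opening in m.
Only numpy, scipy, OpenCV 4.12 (cv2) and the standard library are available. Lean on these libraries where they do the work, as an engineer would, in place of code of your own. Each camera call takes 0.05 s, during which the arm holds its last target. There are 200 camera calls.

### The job

Check that the orange-lidded centrifuge bucket in the rack matches the one on the balance: stand it upright on the round mat, let go, then take it again by its lid knob, set it gently upright on the empty pan of the still arrested balance and let go. Swing the red-balled lever fully over to free the beam, let it hang free and level for three seconds, then swing the lever fully back to arrest it. Never let the beam fall to its stop, leave both orange buckets on their pans and do not disturb the blue-lidded bucket, wipes tub or sharps box.

Things in the scene. Friction and masses are not known exactly. Their poses are not given: they have to be found in the camera images.
- bucket: Bucket to check: aluminium cylinder 44 mm dia, orange lid, together 80 mm tall, plus a round orange knob 26 mm dia, 24 mm tall on top (104 mm in all). 200 g, centre of mass 43 mm up. Origin: centre of flat base; own z from base to knob. Starts in either rack cradle, axis 40 deg above horizontal, base low and towards the robot, knob high and away
- other_bucket: Bystander: same shape, blue lid, lighter, in the rack's other cradle. Same frame. To be left there
- reference_bucket: Reference bucket: same shape and weight as the orange one to a few per cent, orange lid; it stands on the balance's other pan from the start. Same frame. It stays there
- rack: Fixed draining rack: blue plate 110 x 170 x 8 mm with two cradles at own y +-60 mm. Each is a pair of 8 mm steel rails under the bucket, 36 mm wide overall (fingers pass down either side of the 44 mm body), climbing 40 deg along own +x, with a 34 mm foot plate at the low end. Base centre of a bucket lying there: 45 mm above the table. Origin: underside centre
- mat_center (a point): Centre of the top face of a fixed round dark rubber mat, 110 mm diameter, 3 mm thick, thin green edge, on the table
- balance: Fixed two-pan balance: white base 30 mm high, own x -130 to +65, own y +-150 mm. Origin: underside, below the beam pivot (65 mm up). Own +y: empty pan, -y: reference pan, -x: lever. Pans 86 mm dia with 3 mm rim (80 mm inside), 120 mm either side of the pivot, surface 85 mm above the table; they stay level and rise and sink with the beam. Loads need not be centred
- empty_pan_top (a point): Centre of the upper face of the empty pan (80 mm diameter inside the rim)
- reference_pan_top (a point): Centre of the upper face of the other pan, on which the reference bucket stands
- beam (a joint): Beam tilt, rad: 0 level, positive with the empty-pan end up; stops at +-0.13. Held level within 0.02 while arrested. Freed, it levels itself within about 0.03 with both orange buckets on, and falls to a stop with a wrong load or only one
- arrest_lever (a joint): Arrest lever at the front of the balance base, swinging sideways about the balance's own x axis. 0 (start within 0.05): arrested, leaning 0.55 rad from vertical to own +y (red dot). 1.1: beam free, leaning 0.55 rad to own -y (green dot). End stops at 0 and 1.1. Stays where it is left; needs 2 to 3 N at the ball
- lever_ball (a point): Centre of the lever's red ball knob, 20 mm diameter, 65 mm from the hinge, about 87 mm above the table at either end of its swing (97 mm in the middle)
- lever_hinge (a point): Hinge point of the lever, 32 mm above the table, 100 mm in front (own -x) of the balance's middle; hinge axis along the balance's own x
- wipes_tub: Bystander: white tub with green cap, 68 mm diameter, 130 mm tall, loose. Origin: centre of underside
- sharps_box: Bystander: yellow sharps box with red lid, 90 x 90 x 124 mm, loose. Origin: centre of underside
Mind the look-alikes: they are no part of the job. Leave any pink or purple look-alike of the bucket alone.

How it is judged (in metres and radians):
On the way, in this order (a step that is already met when the one before it is completed fails the run):
1. the orange bucket stands upright on the mat, released (horizontal distance between bucket and mat_center below 0.045 m and z of bucket in the frame of mat_center below 0.005 m and angle between bucket's own z axis and vertical below 0.1 rad and linear speed of bucket below 0.03 m/s and contact force between the fingers and bucket below 0.1 N), for 0.2 s.
2. it is lifted by its knob (TCP above the lid) (z of bucket in the frame of mat_center above 0.03 m and z of the grasp point in the frame of bucket above 0.08 m and contact force between the fingers and bucket above 0.5 N), for 0.1 s.
3. it stands upright on the empty pan, released, the balance still arrested (horizontal distance between bucket and empty_pan_top below 0.022 m and z of bucket in the frame of empty_pan_top below 0.005 m and angle between bucket's own z axis and vertical below 0.1 rad and contact force between the fingers and bucket below 0.1 N and value of joint arrest_lever below 0.2 rad), for 0.2 s.
4. the lever is over and the beam hangs free and level (value of joint arrest_lever above 0.95 rad and value of joint beam between -0.06 and 0.06 rad and horizontal distance between bucket and empty_pan_top below 0.022 m), for 2 s.
At the end, for the whole second after the job is handed in: Lever within 0.12 rad of its arrested end, beam level within 0.04 rad; the orange bucket upright (0.1 rad) and at rest on the formerly empty pan, base within 5 mm of its surface and 22 mm of its centre; the reference bucket still upright on its own pan (value of joint arrest_lever below 0.12 rad and value of joint beam between -0.04 and 0.04 rad and horizontal distance between bucket and empty_pan_top below 0.022 m and z of bucket in the frame of empty_pan_top between -0.005 and 0.005 m and angle between each of bucket, reference_bucket's own z axis and vertical below 0.1 rad and linear speed of bucket below 0.02 m/s and horizontal distance between reference_bucket and reference_pan_top below 0.022 m and z of reference_bucket in the frame of reference_pan_top below 0.005 m); the robot touches nothing.
It fails at once if the beam falls to its stop (tilt over 0.1 rad) (value of joint beam above 0.1 rad or value of joint beam below -0.1 rad).
It fails at once if the bucket is banged onto the balance (over 25 N) (contact force between bucket and balance above 25 N).
It fails at once if the blue-lidded bucket is moved more than 15 mm (distance of other_bucket from where it was at the start of the episode above 0.015 m).
It fails at once if the wipes tub or the sharps box is moved more than 20 mm (distance of any of wipes_tub, sharps_box from where it was at the start of the episode above 0.02 m).
It also fails if it takes over 72 s, if anything falls off the work surface, if the arm or the gripper's body presses on something with over 40 N, if the wrist force passes 120 N, or if a joint passes its speed limit or range.

## Working session

There is one attempt and no reset: what is moved stays moved. The work goes in short steps, Python scripts to look and compute and a shell command to move; the robot and the scene stay as the last step left them, time stands still between calls to the robot, and variables do not carry over. Pictures are saved under pics/ and viewed, about 8 in all and at most 12, crops included, and the job is handed in when it is done.

```bash
mkdir -p pics; ls
python3 - <<'E'
from plant import r
import cv2,numpy as np
s=r.get_state();print({k:np.round(v,3) for k,v in s.items()})
a,d=r.capture("scene");b,d2=r.capture("top")
cv2.imwrite("pics/scene.png",a);cv2.imwrite("pics/top.png",b)
np.savez("cap.npz",a=a,d=d,b=b,d2=d2)
for c in("scene","top"):
  i=r.camera_info(c);print(c,i["fovy"],i["cx"],i["cy"],np.round(i["camera_from_world"],3).tolist())
E
```

```text
pics
{'time_s': np.float64(0.0), 'joints': array([ 8.6524e+01,  2.0590e+01,  6.3500e-01, -1.9000e-02, -7.0133e+01,
       -1.6507e+01]), 'qd': array([-0.023,  0.031,  0.006,  0.023,  0.024, -0.02 ]), 'joint_torque': array([ 1.0000e-03, -5.8272e+01,  2.9306e+01,  6.9970e+00,  7.0000e-03,
       -0.0000e+00]), 'tcp_pos': array([0.231, 0.634, 0.244]), 'eef_rot': array([  95.124,   89.911, -104.865]), 'contact_force': array([-0.858, -1.022,  0.112]), 'moment': array([ 0.01 , -0.002, -0.006]), 'gripper_width': np.float64(0.088)}
scene 47.89096082461133 318.43181462406665 245.46111212889002 [[0.499, 0.866, -0.004, -0.269], [0.584, -0.34, -0.737, -0.27], [-0.64, 0.366, -0.676, 1.855], [0.0, 0.0, 0.0, 1.0]]
top 42.311157578673274 322.70825240198394 236.60536249887673 [[0.002, -1.0, 0.001, -0.056], [-0.976, -0.002, -0.216, 0.601], [0.216, -0.001, -0.976, 1.479], [0.0, 0.0, 0.0, 1.0]]
```

View pics/scene.png

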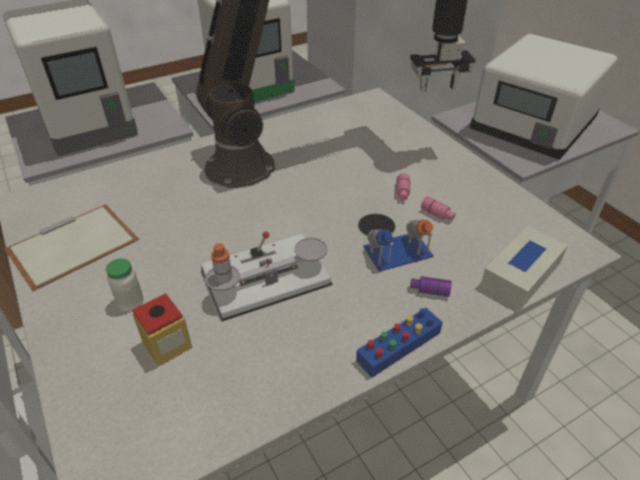

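View pics/top.png

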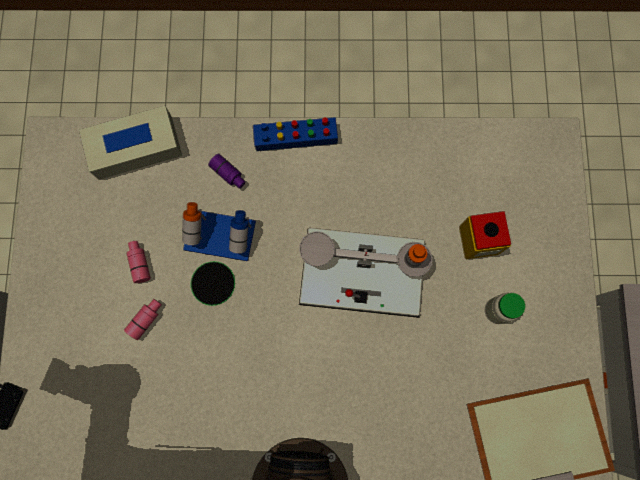

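The scene view (scene.png) shows the orange-lidded bucket in the rack at (425,230), next to the blue one at (382,240). The top view puts it at (192,222), the blue one at (239,232), the mat at (213,283), the empty pan at (319,250), the reference at (417,257) and the red ball at (349,293).

Candidates in the top view:
- orange bucket in the rack, (192,222): the target
- orange reference on the pan, (417,257)
- pink look-alikes, (137,262) and (143,320)
- purple look-alike, (227,170)
- blue bucket, (239,232)

I'll measure these next.

```bash
cat > h.py <<'E'
from plant import r
import numpy as np,cv2
from scipy.spatial.transform import Rotation as R
def cam(n):
    i=r.camera_info(n);f=240/np.tan(np.radians(i["fovy"])/2);return f,i["cx"],i["cy"],np.array(i["camera_from_world"])
def pts(d,mask,c):
    f,cx,cy,T=c;v,u=np.nonzero(mask&(d>0));z=d[v,u]
    P=np.c_[(u-cx)*z/f,(v-cy)*z/f,z];return (P-T[:3,3])@T[:3,:3]
def plane(u,v,h,c):
    f,cx,cy,T=c;o=-T[:3,:3].T@T[:3,3];k=T[:3,:3].T@np.array([(u-cx)/f,(v-cy)/f,1]);return o+k*(h-o[2])/k[2]
def tool(): 
    s=r.get_state();return np.array(s["tcp_pos"]),R.from_euler("xyz",s["eef_rot"],degrees=True).as_matrix()
E
python3 - <<'E'
from h import *
z=np.load("cap.npz");b,d=z["b"],z["d2"];c=cam("top")
r.capture("top")
for q in("bucket","other_bucket","reference_bucket","rack","mat_center","balance","empty_pan_top","lever_ball","wipes_tub","sharps_box"):
    for m in r.masks_of(q,"top")[:3]:
        p=pts(d,m["pixels"],c)
        if len(p): print(q,round(m["score"],2),np.round(m["rect"]),len(p),"med",np.round(np.median(p,0),3),"lo",np.round(np.percentile(p,2,0),3),"hi",np.round(np.percentile(p,98,0),3))
hsv=cv2.cvtColor(b,cv2.COLOR_BGR2HSV);H,S,V=cv2.split(hsv)
def win(m,x0,y0,x1,y1):
    k=np.zeros_like(m);k[y0:y1,x0:x1]=m[y0:y1,x0:x1];return k
for n,m in dict(orange=win((H>4)&(H<16)&(S>150)&(V>90),175,195,210,230),blue=win((H>100)&(H<125)&(S>120),230,205,250,230),ref=win((H>4)&(H<16)&(S>150)&(V>90),400,235,435,270),green_mat=win((H>40)&(H<85)&(S>80),180,250,245,310),ball=win(((H<4)|(H>176))&(S>150)&(V>90),342,286,356,299),reddot=win(((H<8)|(H>172))&(S>100),332,296,343,306),gdot=win((H>40)&(H<85)&(S>80),376,298,390,312)).items():
    p=pts(d,m,c);v,u=np.nonzero(m)
    if len(p):print(n,len(p),"uv",u.mean().round(1),v.mean().round(1),"mid",(u.min()+u.max())/2,(v.min()+v.max())/2,np.round(np.median(p,0),3),np.round(p.min(0),3),np.round(p.max(0),3))
m=win((H>100)&(H<125)&(S>120),175,200,265,270);p=pts(d,m,c);p=p[abs(p[:,2]-.008)<.006]
q=cv2.minAreaRect((p[:,:2]*1000).astype(np.float32));print("rack",q)
m=win((S<60)&(V>120),290,220,435,325);p=pts(d,m,c);p=p[abs(p[:,2]-.03)<.007]
print("base",cv2.minAreaRect((p[:,:2]*1000).astype(np.float32)))
m=win(V>0,290,220,350,280);p=pts(d,m,c);p=p[abs(p[:,2]-.086)<.006];print("pan",len(p),cv2.minEnclosingCircle((p[:,:2]*1000).astype(np.float32)))
E
```

```text
bucket 0.86 [123. 299. 163. 339.] 720 med [0.396 0.39  0.038] lo [ 0.355  0.356 -0.002] hi [0.444 0.429 0.048]
bucket 0.78 [207. 152. 248. 189.] 604 med [0.782 0.198 0.038] lo [0.747 0.157 0.019] hi [0.82  0.239 0.049]
bucket 0.59 [126. 241. 153. 280.] 679 med [0.539 0.411 0.038] lo [0.495 0.386 0.013] hi [0.593 0.437 0.048]
other_bucket 0.67 [227. 210. 247. 253.] 685 med [0.605 0.153 0.09 ] lo [0.565 0.133 0.009] hi [0.653 0.188 0.119]
reference_bucket 0.62 [406. 245. 429. 267.] 420 med [ 0.536 -0.269  0.162] lo [ 0.521 -0.303  0.081] hi [ 0.561 -0.252  0.19 ]
rack 0.92 [183. 210. 256. 266.] 1675 med [0.612 0.219 0.008] lo [0.56 0.13 0.  ] hi [0.675 0.289 0.042]
rack 0.69 [301. 226. 433. 317.] 9063 med [ 0.514 -0.147  0.031] lo [ 0.421 -0.296  0.017] hi [ 0.617 -0.007  0.091]
mat_center 0.81 [190. 263. 237. 302.] 1511 med [0.494 0.227 0.002] lo [ 0.445  0.177 -0.005] hi [0.545 0.278 0.01 ]
empty_pan_top 0.64 [299. 233. 337. 266.] 1025 med [ 0.568 -0.038  0.087] lo [ 0.528 -0.08   0.027] hi [0.611 0.001 0.095]
empty_pan_top 0.46 [404. 244. 428. 266.] 346 med [ 0.536 -0.268  0.163] lo
[... 612 characters left out ...]
22 uv 212.1 282.8 mid 212.0 283.0 [0.494 0.229 0.002] [ 0.437  0.171 -0.008] [0.552 0.285 0.015]
ball 35 uv 348.4 292.6 mid 348.5 292.5 [ 0.457 -0.116  0.096] [ 0.45  -0.122  0.086] [ 0.466 -0.111  0.106]
reddot 6 uv 337.8 300.7 mid 338.0 301.0 [ 0.446 -0.093  0.031] [ 0.442 -0.096  0.027] [ 0.448 -0.09   0.037]
gdot 9 uv 381.7 305.1 mid 381.5 305.0 [ 0.435 -0.202  0.031] [ 0.433 -0.205  0.025] [ 0.438 -0.197  0.037]
rack ((599.835693359375, 215.31866455078125), (168.78294372558594, 146.95181274414062), 79.65927124023438)
base ((522.654541015625, -154.7873077392578), (297.78851318359375, 194.70132446289062), 84.05380249023438)
pan 876 ((567.1852416992188, -38.8503303527832), 43.876708984375)
```

```bash
cat >> h.py <<'E'
def down(yaw,tilt=0,flip=1):
    # jaws (tool y) along rack/balance y at yaw (deg); tilt>0: tool points back towards -x of that frame
    x=np.array([-np.sin(np.radians(tilt)),0,-np.cos(np.radians(tilt))]);y=np.array([0,flip,0.]);
    return R.from_euler("z",yaw,degrees=True).as_matrix()@np.c_[x,y,np.cross(x,y)]
def rel(p,M):
    t,T=tool();rv=R.from_matrix(T.T@M).as_rotvec()
    print("tcp",t.round(4),"turn total",rv.round(3),"shift cm BEFORE turn axes",(T.T@(np.array(p)-t)*100).round(2),"AFTER axes",(M.T@(np.array(p)-t)*100).round(2))
E
python3 - <<'E'
from h import *
print(tool()[1].round(3));print(r.get_state()["joints"])
for f in(1,-1): rel([.60,.27,.30],down(-9.5,0,f))
E
```

```text
[[-0.    -0.342 -0.94 ]
 [ 0.    -0.94   0.342]
 [-1.    -0.     0.   ]]
[ 8.65232845e+01  2.05436902e+01  6.82627148e-01 -5.41522617e-04
 -7.01354606e+01 -1.65086737e+01]
tcp [0.2307 0.6343 0.2454] turn total [ 2.959  0.    -0.   ] shift cm BEFORE turn axes [ -5.46  21.62 -47.16] AFTER axes [ -5.46 -29.84  42.44]
tcp [0.2307 0.6343 0.2454] turn total [-0.183  0.     0.   ] shift cm BEFORE turn axes [ -5.46  21.62 -47.16] AFTER axes [ -5.46  29.84 -42.44]
```

```bash
python3 -m creep '[[-0.09,0,0,0,0,0,100],[-0.09,0,0,0,0,0,100],[0,0,0,-0.5,2.5,-3.5,100],[0,0,0,-0.5,2.5,-3.5,100],[0,0,0,-0.5,2.5,-3.5,100],[0,0,0,-0.5,2.5,-3.5,100],[0,0,0,-0.5,2.5,-3.5,100],[0,0,0,-0.5,2.5,-3.5,100]]'; python3 -m creep '[[0,0,0,-0.5,2.5,-3.5,100],[0,0,0,-0.5,2.5,-3.5,100],[0,0,0,-0.5,2.5,-3.5,100],[0,0,0,-0.5,2.5,-3.5,80],[0,0,0,-0.5,2.5,-3.5,80],[0,0,0,0,2.4,-4,80],[0,0,0,0,0,0,80],[0,0,0,0,0,0,80]]'
python3 - <<'E'
from h import *
c=cam("wrist");a,d=r.capture("wrist");cv2.imwrite("pics/w1.png",a);np.savez("w1.npz",a=a,d=d,T=c[3],k=c[:3])
t,T=tool();print(t.round(4),r.get_state()["joints"].round(1));print("cam in tool",(T.T@(-c[3][:3,:3].T@c[3][:3,3]-t)).round(3),c[0],(c[3][2,:3]@T).round(2))
for m in r.masks_of("bucket","wrist")[:4]: print(m["score"],m["rect"],np.median(pts(d,m["pixels"],c),0).round(3))
E
```

```text
time_s: 1.45
tcp_pos: [0.4135, 0.4498, 0.2759]
eef_rot: [-109.7, 90.0, 60.6]
contact_force: [1.2, -0.3, -0.7]
gripper_width: 0.0877
time_s: 2.25
tcp_pos: [0.6, 0.2671, 0.2999]
eef_rot: [35.8, 90.0, -154.1]
contact_force: [0.4, -0.9, 0.3]
gripper_width: 0.0705
[0.5994 0.2679 0.3001] [ 41.1  17.3   3.1  -0.  -75.8  39.2]
cam in tool [-0.14  -0.    -0.067] 376.0478826233592 [0.97 0.   0.25]
0.93 [307.4, 0.3, 411.7, 52.2] [0.772 0.194 0.037]
0.66 [172.0, 229.5, 230.9, 288.0] [0.565 0.419 0.036]
0.56 [233.6, 337.2, 277.3, 377.4] [0.432 0.373 0.032]
```

View pics/w1.png

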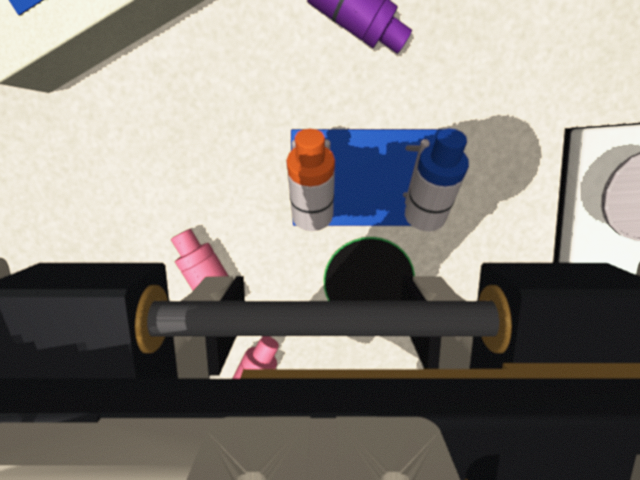

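The wrist view (w1.png) shows the orange-lidded bucket at about (311,180) and the blue one at (440,180), with pink and purple ones lying on the table. The choice is confirmed. Next I'll fit its axis and base.

Run:
```python
from h import *
from scipy.optimize import least_squares
z=np.load("w1.npz");a,d=z["a"],z["d"];c=(*z["k"],z["T"])
H,S,V=cv2.split(cv2.cvtColor(a,cv2.COLOR_BGR2HSV))
def fit(x0,x1,col):
    w=np.zeros(d.shape,bool);w[125:232,x0:x1]=1
    body=w&(S<70)&(V>60);lid=w&col&(S>120)
    P=pts(d,body,c);P=P[(P[:,2]>.045)];Q=pts(d,lid,c);Q=Q[Q[:,2]>.06]
    def res(q):
        # point on axis at z=.045 (base centre): q0,q1 ; yaw q2
        ax=np.array([np.cos(q[2])*np.cos(np.radians(40)),np.sin(q[2])*np.cos(np.radians(40)),np.sin(np.radians(40))])
        v=P-np.array([q[0],q[1],.045]);h=v@ax;return np.linalg.norm(v-np.outer(h,ax),axis=1)-.022
    s=least_squares(res,[.57,.28,-.15],loss="soft_l1",f_scale=.002);q=s.x
    ax=np.array([np.cos(q[2])*.766,np.sin(q[2])*.766,.643])
    v=np.r_[P,Q]-np.array([q[0],q[1],.045])
    print(len(P),q.round(4),np.degrees(q[2]).round(1),"rms",np.sqrt((res(q)**2).mean()).round(4),"h",np.percentile(v@ax,[1,50,99,99.8]).round(4),"z",P[:,2].max().round(3))
fit(285,340,(H>3)&(H<18));fit(405,470,(H>100)&(H<125))
m=(H>100)&(H<125)&(S>120);m[:, :280]=0;m[:,480:]=0;m[:120]=0;m[235:]=0
p=pts(d,m,c);p=p[abs(p[:,2]-.008)<.006];print("rack",cv2.minAreaRect((p[:,:2]*1000).astype(np.float32)))
m=(H>40)&(H<85)&(S>80);m[:230]=0;m[:,:320]=0;m[:,420:]=0;v,u=np.nonzero(m);print(cv2.minEnclosingCircle((pts(d,m,c)[:,:2]*1000).astype(np.float32)),u.min(),u.max(),v.min())
```

```text
1934 [ 0.5949  0.2807 -0.1739] -10.0 rms 0.0007 h [0.0027 0.0712 0.1042 0.1045] z 0.105
2262 [ 0.5747  0.162  -0.1509] -8.6 rms 0.0023 h [0.0027 0.0689 0.1041 0.1044] z 0.117
rack ((619.219970703125, 216.85189819335938), (164.61895751953125, 106.98535919189453), 80.2203598022461)
((546.5263061523438, 236.35000610351562), 82.8226318359375) 324 414 237
```

Run:
```python
from h import *
M=down(-9.8,20,-1);G=np.array([.5949,.2807,.045])+.065*np.array([.755,-.1305,.643])
print(G,M.round(2));rel(G-.09*M[:,0],M);rel(G,M)
```

```text
[0.643975  0.2722175 0.086795 ] [[-0.34 -0.17 -0.93]
 [ 0.06 -0.99  0.16]
 [-0.94  0.    0.34]]
tcp [0.599  0.2685 0.3003] turn total [ 0.002 -0.349 -0.   ] shift cm BEFORE turn axes [12.89 -1.11 -7.45] AFTER axes [  9.57  -1.13 -11.4 ]
tcp [0.599  0.2685 0.3003] turn total [ 0.002 -0.349 -0.   ] shift cm BEFORE turn axes [21.35 -1.12 -4.37] AFTER axes [ 18.57  -1.13 -11.4 ]
```

```bash
python3 -m creep '[[0,-0.116,0,0,0,0,75],[0,-0.116,0,0,0,0,75],[0,-0.117,0,0,0,0,75],[0,0,0,2,-0.4,-3.8,75],[0,0,0,2,-0.4,-3.8,75],[0,0,0,2,-0.3,-3.8,75],[0,0,0,3.5,0,0,75],[0,0,0,0,0,0,75]]' 25
python3 - <<'E'
from h import *
M=down(-9.8,20,-1);G=np.array([.6440,.2722,.0868]);rel(G,M);print(r.get_state()["joints"].round(1))
E
```

```text
time_s: 3.15
tcp_pos: [0.6711, 0.2672, 0.1657]
eef_rot: [0.9, 69.5, 171.2]
contact_force: [-0.5, -0.2, -0.5]
gripper_width: 0.066
tcp [0.6711 0.2672 0.1657] turn total [ 0.001  0.009 -0.006] shift cm BEFORE turn axes [ 8.35 -0.08 -0.19] AFTER axes [ 8.35 -0.03 -0.11]
[ 30.3  38.8  23.2 -12.8 -90.6  51.8]
```

```bash
python3 -m creep '[[0,0.009,-0.006,2.5,-0.05,-0.1,75],[0,0,0,2.5,0,0,75],[0,0,0,2,0,0,75],[0,0,0,1.3,0,0,75],[0,0,0,0,0,0,75],[0,0,0,0,0,0,30],[0,0,0,0,0,0,30],[0,0,0,0,0,0,30]]' 25; python3 -m creep '[[0,0,0,0,0,0,30],[0,0,0,0,0,0,30]]'
```

```text
time_s: 3.95
tcp_pos: [0.6492, 0.2719, 0.0949]
eef_rot: [-1.1, 70.6, 169.2]
contact_force: [0.5, -8.6, 5.5]
gripper_width: 0.0468
time_s: 4.15
tcp_pos: [0.6488, 0.2703, 0.095]
eef_rot: [-0.7, 70.5, 169.6]
contact_force: [-1.0, -5.4, 5.4]
gripper_width: 0.0434
```

```bash
python3 -m creep '[[0,0,0,-1,0,0.35,30],[0,0,0,-2,0,0.7,30],[0,0,0,-2.8,0,1,30],[0,0,0,-3,0,1,30],[0,0,0,-3,0,1,30],[0,0,0,0,0,0,30]]' 30
python3 - <<'E'
from h import *
c=cam("wrist");a,d=r.capture("wrist");cv2.imwrite("pics/w2.png",a[:, :])
print(r.get_state()["joints"].round(1),r.get_state()["contact_force"].round(1))
E
```

```text
time_s: 4.75
tcp_pos: [0.6518, 0.2717, 0.2248]
eef_rot: [-1.9, 71.0, 168.4]
contact_force: [0.2, 0.2, -0.2]
gripper_width: 0.0432
[ 31.4  34.2  22.6 -12.9 -92.7  50. ] [-0.1 -0.6 -2.1]
```

View pics/w2.png

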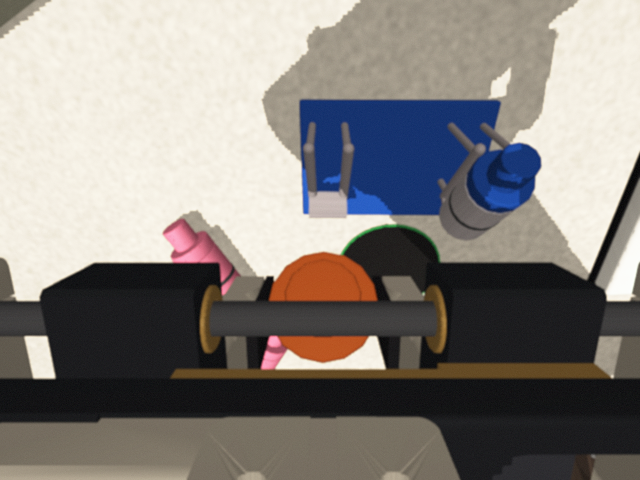

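The bucket is out of the rack and held centrally between the fingers (lid at (322,310) in w2.png). The blue one is still in its cradle. Now I'll turn the bucket upright.

```bash
cat >> h.py <<'E'
def lid():
    "held bucket from wrist view: knob-top plane normal and centre"
    c=cam("wrist");t,T=tool();a,d=r.capture("wrist");H,S,V=cv2.split(cv2.cvtColor(a,cv2.COLOR_BGR2HSV))
    m=(H>3)&(H<13)&(S>170)&(V>60);n,l,st,_=cv2.connectedComponentsWithStats(m.astype(np.uint8))
    m=np.zeros_like(m)
    for i in range(1,n):
        if st[i,4]>150: m|=l==i
    P=pts(d,m,c);P=P[np.linalg.norm(P-t,axis=1)<.08]
    rng=np.random.default_rng(0);out=[]
    Q=P
    for k in range(2):
        best=None
        for _ in range(300):
            s=Q[rng.choice(len(Q),3)];n=np.cross(s[1]-s[0],s[2]-s[0]);L=np.linalg.norm(n)
            if L<1e-6: continue
            n/=L;n*=np.sign(n[2]);i=abs((Q-s[0])@n)<.0015
            if best is None or i.sum()>best.sum(): best=i
        I=Q[best];ce=I.mean(0);n=np.linalg.svd(I-ce)[2][2];n*=np.sign(n[2])
        print("plane",best.sum(),"/",len(Q),"n",n.round(3),"centre",ce.round(4),"tool",(T.T@(ce-t)).round(4),"in tool n",(T.T@n).round(3));Q=Q[~best]
    return a
E
python3 -m creep '[[0,0.145,0,0,0,0,30],[0,0.145,0,0,0,0,30],[0,0.145,0,0,0,0,30],[0,0.145,0,0,0,0,30],[0,0.145,0,0,0,0,30],[0,0.145,0,0,0,0,30],[0,0,0,0,0,0,30]]'
python3 - <<'E'
from h import *
lid();rel([.494,.228,.2],down(-9.8,-30,-1));print(r.get_state()["joints"].round(1))
E
```

```text
time_s: 5.5
tcp_pos: [0.6527, 0.2609, 0.2187]
eef_rot: [178.5, 63.3, -11.8]
contact_force: [0.8, -1.9, -2.3]
gripper_width: 0.0434
plane 2941 / 5488 n [0.069 0.002 0.998] centre [0.6534 0.2618 0.2244] tool [-0.0048 -0.0009 -0.0031] in tool n [-0.861 -0.003 -0.509]
plane 2346 / 2547 n [ 0.093 -0.     0.996] centre [0.6622 0.2606 0.2478] tool [-0.0217 -0.0011 -0.0215] in tool n [-0.849 -0.004 -0.529]
tcp [0.6542 0.2614 0.22  ] turn total [-0.007  0.06  -0.014] shift cm BEFORE turn axes [-4.94  6.2  14.46] AFTER axes [-5.88  6.02 14.18]
[ 45.5  13.8 -31.1  39.1 -36.5   3.8]
```

```bash
python3 -m creep '[[0,0.07,-0.014,0,0,0,30],[0,0,0,-1.2,1.2,2.9,30],[0,0,0,-1.2,1.2,2.9,30],[0,0,0,-1.2,1.2,2.9,30],[0,0,0,-1.2,1.2,2.9,30],[0,0,0,-1.2,1.2,2.9,30],[0,0,0,0,0,0,30],[0,0,0,0,0,0,30]]'
python3 - <<'E'
from h import *
lid();rel([.491,.228,.085],down(-9.8,-31.2,-1));print(r.get_state()["joints"].round(1))
E
```

```text
time_s: 6.35
tcp_pos: [0.4943, 0.2328, 0.2004]
eef_rot: [-178.9, 59.2, -9.4]
contact_force: [0.3, 0.1, -1.6]
gripper_width: 0.0431
plane 2706 / 4931 n [-0.004 -0.007  1.   ] centre [0.4951 0.2336 0.2061] tool [-0.0045 -0.0009 -0.0035] in tool n [-0.861 -0.002 -0.509]
plane 1922 / 2225 n [ 0.018 -0.016  1.   ] centre [0.502  0.2307 0.2301] tool [-0.0215  0.0004 -0.0221] in tool n [-0.849  0.003 -0.529]
tcp [0.4946 0.233  0.2003] turn total [-0.012  0.008  0.004] shift cm BEFORE turn axes [9.77 0.67 6.12] AFTER axes [9.73 0.56 6.21]
[ 55.    0.1 -55.4  56.6 -33.5 -23.5]
```

```bash
python3 -m creep '[[0,0.008,0,2.4,0.15,1.5,30],[0,0,0,2.4,0.15,1.5,30],[0,0,0,2.4,0.15,1.5,30],[0,0,0,2,0.1,1.3,30],[0,0,0,0,0,0,30],[0,0,0,0,0,0,30]]'
python3 - <<'E'
from h import *
lid();rel([.491,.228,.077],down(-9.8,-31.2,-1));print(r.get_state()["joints"].round(1))
E
```

```text
time_s: 7.0
tcp_pos: [0.5118, 0.2496, 0.1196]
eef_rot: [177.2, 61.1, -13.8]
contact_force: [-1.1, 0.5, -1.5]
gripper_width: 0.0435
plane 2522 / 3204 n [0.034 0.019 0.999] centre [0.5089 0.251  0.1254] tool [-0.0066 -0.0006 -0.0001] in tool n [-0.861 -0.002 -0.508]
plane 456 / 682 n [0.061 0.02  0.998] centre [0.5211 0.2478 0.1489] tool [-0.021   0.0007 -0.0224] in tool n [-0.848 -0.008 -0.531]
tcp [0.5115 0.2499 0.1202] turn total [-0.011  0.041 -0.032] shift cm BEFORE turn axes [3.06 2.45 3.5 ] AFTER axes [2.84 2.5  3.65]
[ 46.7   9.4 -58.1  74.9 -25.8 -37.6]
```

The J3 limit stops the descent. I'll fit a simple kinematic model to the poses so far and look for a heading that reaches.

```bash
cat > kin.py <<'E'
import numpy as np
from scipy.spatial.transform import Rotation as R
from scipy.optimize import least_squares
r_=lambda ax,a:R.from_euler(ax,a,degrees=True).as_matrix()
def fk(q,k):
    a1,z1,L2,a3,d4,D,l6,ty,tz,D2=k
    A=r_("z",q[0]);B=A@r_("y",q[1]);C=A@r_("y",q[1]-q[2]);p=A@[a1,D,z1]+B@[0,0,L2]+C@[d4,D2,a3]
    W=C@r_("x",SG[0]*q[3])@r_("y",-q[4])@r_("x",SG[1]*q[5]);return p+W@[l6,ty,tz],W
SG=[1,1]
S=[([86.523,20.544,.683,0,-70.135,-16.509],(.2307,.6343,.2454),(95.124,89.911,-104.865)),
([41.1,17.3,3.1,0,-75.8,39.2],(.5994,.2679,.3001),(35.8,90,-154.1)),
([30.3,38.8,23.2,-12.8,-90.6,51.8],(.6711,.2672,.1657),(.9,69.5,171.2)),
([31.4,34.2,22.6,-12.9,-92.7,50.],(.6518,.2717,.2248),(-1.9,71.,168.4)),
([45.5,13.8,-31.1,39.1,-36.5,3.8],(.6542,.2614,.22),(178.5,63.3,-11.8)),
([55,.1,-55.4,56.6,-33.5,-23.5],(.4946,.233,.2003),(-178.9,59.2,-9.4)),
([46.7,9.4,-58.1,74.9,-25.8,-37.6],(.5115,.2499,.1202),(177.2,61.1,-13.8))]
def res(k): return np.concatenate([fk(q,k)[0]-p for q,p,_ in S]+[1e-3*(np.array(k)-K0)])
K0=np.array([.05,.3,.4,.0,.4,-.19,.25,0,0,0])
E
python3 - <<'E'
import kin;from kin import *
for a in(1,-1):
  for b in(1,-1):
    kin.SG[:]=[a,b];s=least_squares(res,K0)
    print(a,b,"pos rms mm",1e3*np.sqrt((res(s.x)[:21]**2).mean()),s.x.round(3))
    for q,p,e in S:
        E=R.from_euler("xyz",e,degrees=True).as_matrix();W=fk(q,s.x)[1];print((R.from_matrix(W.T@E).as_rotvec(degrees=True)).round(0),end=" ")
    print()
E
```

```text
1 1 pos rms mm 30.915932330771764 [ 0.438 -0.267  0.301  0.106  0.071 -0.186 -0.164 -0.005 -0.021  0.005]
[-57.   0.   0.] [-168.    0.    0.] [162.  26. -26.] [165.  27. -27.] [-153.   45.  -44.] [-132.   51.  -51.] [-148.   49.  -49.] 
1 -1 pos rms mm 22.625171859848553 [ 0.382 -0.267  0.34   0.176  0.003 -0.175 -0.054 -0.047  0.075  0.016]
[-90.   0.   0.] [-90.  -0.   0.] [-89. -28.  -3.] [-89. -28.  -3.] [-146.   46.  -40.] [149. -29.  73.] [114.  -8.  60.] 
-1 1 pos rms mm 13.3918861904148 [ 0.158 -0.04   0.652  0.057  0.26  -0.161  0.289 -0.053  0.017  0.029]
[-57.   0.   0.] [-168.    0.    0.] [167.  -0.   0.] [170.   0.   0.] [-98.   0.  -0.] [-43.   0.   0.] [-15.  -0.   0.] 
-1 -1 pos rms mm 19.445146551382845 [ 0.198 -0.045  0.519  0.097  0.211 -0.176  0.211 -0.028  0.028  0.014]
[-90.   0.   0.] [-90.  -0.   0.] [-90.   0.  -0.] [-90.   0.  -0.] [-90.   0.   0.] [-90.   0.   0.] [-90.   0.   0.]
```

```bash
python3 - <<'E'
s=open("kin.py").read()
s=s.replace("a1,z1,L2,a3,d4,D,l6,ty,tz,D2=k","a1,z1,L2,a3,d4,D,l6,D3,e3,e5=k").replace("C@[d4,D2,a3]","C@[d4,0,a3]")
s=s.replace("W=C@r_(\"x\",SG[0]*q[3])@r_(\"y\",-q[4])@r_(\"x\",SG[1]*q[5]);return p+W@[l6,ty,tz],W","X=C@r_('x',-q[3]);Y=X@r_('y',-q[4]);W=Y@r_('x',-q[5]-90);return p+X@[0,D3,e3]+Y@[l6,0,e5],W")
open("kin.py","w").write(s)
E
python3 - <<'E'
from kin import *
for D0 in(-.19,0):
  K0[5]=D0;K0[7]=-.19-D0
  s=least_squares(res,K0,x_scale=.1);print("pos rms mm",1e3*np.sqrt((res(s.x)[:21]**2).mean()),s.x.round(4));print((res(s.x)[:21].reshape(7,3)*1e3).round(1).tolist())
  for q,p,e in S:
        E=R.from_euler("xyz",e,degrees=True).as_matrix();W=fk(q,s.x)[1];print((R.from_matrix(W.T@E).as_rotvec(degrees=True)).round(0),end=" ")
E
```

```text
pos rms mm 0.5286282401584622 [ 0.0013  0.1991  0.6052 -0.005   0.4672  0.0021  0.3613 -0.1939  0.0048
 -0.0059]
[[0.0, -0.1, 0.2], [0.1, 0.5, 0.7], [0.5, 0.1, 1.0], [-0.7, -0.3, -1.6], [0.3, -0.5, -0.5], [-0.2, 0.1, -0.0], [-0.0, 0.1, 0.2]]
[0. 0. 0.] [ 0. -0.  0.] [0. 0. 0.] [ 0.  0. -0.] [-0.  0.  0.] [0. 0. 0.] [-0. -0.  0.] pos rms mm 0.528628123229567 [ 0.0013  0.1991  0.6052 -0.005   0.4672  0.0021  0.3613 -0.1939  0.0048
 -0.0059]
[[0.0, -0.1, 0.2], [0.1, 0.5, 0.7], [0.5, 0.1, 1.0], [-0.7, -0.3, -1.6], [0.3, -0.5, -0.5], [-0.2, 0.1, -0.0], [-0.0, 0.1, 0.2]]
[0. 0. 0.] [ 0. -0.  0.] [0. 0. 0.] [ 0.  0. -0.] [-0.  0.  0.] [0. 0. 0.] [-0. -0.  0.]
```

```bash
cat >> kin.py <<'E'
K=least_squares(res,K0,x_scale=.1).x
LO=np.array([-176.03,-82.01,-58.28,-173.87,-174.79,-173.66])+1.5;HI=np.array([176.03,121.73,71.71,95.51,-.11,173.66])-1.5
def ik(p,M,q0):
    def f(q):
        a,W=fk(q,K);return np.r_[(a-p)*1000,R.from_matrix(W.T@M).as_rotvec(degrees=True)*5]
    s=least_squares(f,np.clip(q0,LO+.1,HI-.1),bounds=(LO,HI));return s.x,np.abs(f(s.x)).max()
E
python3 - <<'E'
from kin import *;from h import down
q0=[46.7,9.4,-57,74.9,-25.8,-37.6]
for off in((0,0),(.02,.01)):
  for zz in(.0773,.2):
    q=np.array(q0,float);st={}
    for yaws in(range(-10,-190,-15),range(-10,130,15)):
      q=np.array(q0)
      for yaw in yaws:
        best=min((ik(np.array([.491+off[0],.228+off[1],zz]),down(yaw,-31.2,-1),s) for s in(q,q+[10,10,10,0,-20,0],[45,10,-30,-40,-60,0],[45,10,-30,40,-60,60])),key=lambda t:t[1])
        if best[1]<1: q=best[0]
        print(off,zz,yaw,best[0].round(0),round(best[1],1))
E
```

```text
(0, 0) 0.0773 -10 [ 49.  12. -57.  66. -27. -32.] 28.9
(0, 0) 0.0773 -25 [ 53.  15. -57.  66. -32. -50.] 13.5
(0, 0) 0.0773 -40 [ 57.  18. -54.  57. -38. -59.] 0.0
(0, 0) 0.0773 -55 [ 60.  22. -45.  41. -46. -60.] 0.0
(0, 0) 0.0773 -70 [ 60.  25. -36.  29. -54. -63.] 0.0
(0, 0) 0.0773 -85 [ 58.  28. -27.  21. -62. -67.] 0.0
(0, 0) 0.0773 -100 [ 54.  31. -20.  14. -68. -73.] 0.0
(0, 0) 0.0773 -115 [ 51.  33. -13.   8. -74. -80.] 0.0
(0, 0) 0.0773 -130 [ 47.  35.  -8.   2. -79. -88.] 0.0
(0, 0) 0.0773 -145 [ 43.  36.  -4.  -4. -82. -96.] 0.0
(0, 0) 0.0773 -160 [  39.   36.   -1.  -10.  -83. -105.] 0.0
(0, 0) 0.0773 -175 [  35.   35.   -0.  -15.  -83. -114.] 0.0
(0, 0) 0.0773 -10 [ 49.  12. -57.  66. -27. -32.] 28.9
(0, 0) 0.0773 5 [ 45.   9. -57.  60. -18.  -8.] 50.3
(0, 0) 0.0773 20 [ 42.   7. -57.  40.  -6.  30.] 48.7
(0, 0) 0.0773 35 [ 44.   9. -48.  -7.  -2.  89.] 25.4
(0, 0) 0.0773 50 [ 40.   9. -39. -27. -12. 125.] 0.0
(0, 0) 0.0773 65 [ 29.  12. -29. -40. -29. 159.] 0.0
(0, 0) 0.0773 80 [ 25.  15. -24. -39. -39. 172.] 7.2
(0, 0) 0.0773 95 [ 29.  16. -21. -31. -46. 172.] 33.9
(0,
[... 3187 characters left out ...]
.02, 0.01) 0.2 -160 [  38.   31.    8.   -9.  -97. -107.] 0.0
(0.02, 0.01) 0.2 -175 [  35.   30.    9.  -15.  -96. -118.] 0.0
(0.02, 0.01) 0.2 -10 [ 53.   2. -54.  58. -33. -23.] 0.0
(0.02, 0.01) 0.2 5 [ 47.  -1. -57.  62. -23.  -8.] 4.3
(0.02, 0.01) 0.2 20 [ 44.  -3. -57.  55. -14.  15.] 6.6
(0.02, 0.01) 0.2 35 [ 46.  -3. -52.  30. -11.  51.] 0.0
(0.02, 0.01) 0.2 50 [ 42.  -1. -35. -10. -25. 107.] 0.0
(0.02, 0.01) 0.2 65 [ 32.   3. -24. -27. -39. 140.] 0.0
(0.02, 0.01) 0.2 80 [ 26.   7. -17. -33. -51. 162.] 0.0
(0.02, 0.01) 0.2 95 [ 25.  11. -12. -32. -60. 172.] 10.4
(0.02, 0.01) 0.2 110 [  22.   16.   -6.  -33.  -70. -170.] 0.0
(0.02, 0.01) 0.2 125 [  23.   20.   -1.  -31.  -78. -159.] 0.0
```

Heading -70° about vertical reaches the mat easily. I'll go up and swing the bucket round.

```bash
python3 -m creep '[[0,0,0,-2.3,0,-1.35,30],[0,0,0,-2.3,0,-1.35,30],[0,0,0,-2.3,0,-1.35,30],[0.128,0,0.077,0,0,0,30],[0.128,0,0.077,0,0,0,30],[0.128,0,0.077,0,0,0,30],[0.128,0,0.077,0,0,0,30],[0.128,0,0.077,0,0,0,30]]';python3 -m creep '[[0.128,0,0.077,0,0,0,30],[0.128,0,0.077,0,0,0,30],[0,0,0,0,0,0,30]]'
python3 - <<'E'
from h import *
lid();M=down(-70,-31.2,-1);rel([.492,.231,.085],M);print(r.get_state()["joints"].round(1))
E
```

```text
time_s: 7.85
tcp_pos: [0.5118, 0.2525, 0.2005]
eef_rot: [175.3, 59.7, -58.4]
contact_force: [0.7, 0.5, -0.9]
gripper_width: 0.0438
time_s: 8.15
tcp_pos: [0.5133, 0.2532, 0.1995]
eef_rot: [175.0, 59.0, -75.6]
contact_force: [-1.0, -0.4, -2.5]
gripper_width: 0.0434
plane 3066 / 5693 n [0.042 0.021 0.999] centre [0.5136 0.254  0.2052] tool [-0.0052 -0.0003 -0.0024] in tool n [-0.861 -0.002 -0.508]
plane 2384 / 2627 n [0.046 0.004 0.999] centre [0.5171 0.2478 0.2293] tool [-0.0223 -0.0006 -0.0208] in tool n [-0.852 -0.    -0.523]
tcp [0.5131 0.2526 0.1995] turn total [ 0.007  0.006 -0.048] shift cm BEFORE turn axes [10.62  2.18  4.78] AFTER axes [10.47  2.72  4.82]
[ 59.   20.9 -20.8  22.8 -72.4 -50.9]
```

```bash
python3 -m creep '[[0.007,0.006,-0.048,0,0,0,30],[0,0,0,2.6,0.68,1.2,30],[0,0,0,2.6,0.68,1.2,30],[0,0,0,2.6,0.68,1.2,30],[0,0,0,2.4,0.68,1.1,30],[0,0,0,0,0,0,30],[0,0,0,0,0,0,30]]'
python3 - <<'E'
from h import *
lid();M=down(-70,-31.2,-1);rel([.492,.231,.077],M);print(r.get_state()["joints"].round(1))
E
```

```text
time_s: 8.9
tcp_pos: [0.4918, 0.2303, 0.0892]
eef_rot: [-180.0, 58.7, -69.9]
contact_force: [-0.1, 1.1, -1.5]
gripper_width: 0.043
plane 3023 / 5380 n [-0.005  0.011  1.   ] centre [0.4919 0.2316 0.0948] tool [-0.0054 -0.0005 -0.0019] in tool n [-0.86   0.001 -0.51 ]
plane 2072 / 2357 n [ 0.011 -0.017  1.   ] centre [0.4943 0.2249 0.119 ] tool [-0.0224 -0.0005 -0.0206] in tool n [-0.843 -0.005 -0.537]
tcp [0.4923 0.231  0.0896] turn total [ 0.    -0.002  0.002] shift cm BEFORE turn axes [1.07 0.03 0.66] AFTER axes [1.07 0.03 0.66]
[ 60.1  24.3 -34.8  28.9 -55.8 -61.7]
```

```bash
python3 -m creep '[[0,0,0,0.3,0,0.18,30],[0,0,0,0.3,0,0.18,30],[0,0,0,0.27,0,0.16,30],[0,0,0,0.07,0,0.04,30],[0,0,0,0.07,0,0.04,30],[0,0,0,0,0,0,30]]'; python3 -m creep '[[0,0,0,0.07,0,0.04,30],[0,0,0,0,0,0,30]]'
```

```text
time_s: 9.55
tcp_pos: [0.4923, 0.2298, 0.0775]
eef_rot: [-179.9, 58.5, -70.0]
contact_force: [-2.4, -0.7, 9.1]
gripper_width: 0.0433
time_s: 9.75
tcp_pos: [0.4924, 0.2296, 0.0774]
eef_rot: [-179.9, 58.5, -69.9]
contact_force: [-4.7, 0.4, 15.2]
gripper_width: 0.0432
```

```bash
python3 -m creep '[[0,0,0,-0.06,0,-0.035,30],[0,0,0,0,0,0,72],[0,0,0,0,0,0,72],[0,0,0,0,0,0,72],[0,0,0,0,0,0,72],[0,0,0,0,0,0,72],[0,0,0,-1.5,0,0,72],[0,0,0,-3,0,0,72]]'; python3 -m creep '[[0,0,0,-4,0,0,72],[0,0,0,-4,0,0,72],[0,0,0,0,0,0,72]]'
python3 - <<'E'
from h import *
s=r.get_state();print(s["contact_force"].round(1))
c=cam("wrist");a,d=r.capture("wrist");cv2.imwrite("pics/w3.png",a)
rel([.492,.228,.20],down(-70,0,-1))
lid2=None
H,S,V=cv2.split(cv2.cvtColor(a,cv2.COLOR_BGR2HSV));m=(H>3)&(H<13)&(S>170)&(V>60)
P=pts(d,m,c);P=P[np.hypot(P[:,0]-.492,P[:,1]-.228)<.06]
for lo,hi in((.078,.09),(.101,.114)):
    Q=P[(P[:,2]>lo)&(P[:,2]<hi)];print(len(Q),np.median(Q,0).round(4),(Q.min(0)/2+Q.max(0)/2).round(4),np.round(np.ptp(Q,0),4))
E
```

```text
time_s: 10.55
tcp_pos: [0.4831, 0.2501, 0.1135]
eef_rot: [179.6, 58.5, -70.5]
contact_force: [1.2, 1.0, 0.3]
gripper_width: 0.0629
time_s: 10.85
tcp_pos: [0.4708, 0.2955, 0.187]
eef_rot: [-179.2, 58.9, -69.2]
contact_force: [0.9, 0.3, -0.7]
gripper_width: 0.063
[ 0.9  0.3 -0.7]
tcp [0.4701 0.2935 0.1847] turn total [-0.001 -0.544  0.004] shift cm BEFORE turn axes [ 2.26  0.18 -6.69] AFTER axes [-1.53  0.18 -6.9 ]
1323 [0.4885 0.2362 0.0832] [0.4935 0.2284 0.084 ] [0.0433 0.0428 0.0119]
1078 [0.4934 0.2286 0.1072] [0.4934 0.2282 0.1053] [0.0254 0.025  0.0085]
```

View pics/w3.png

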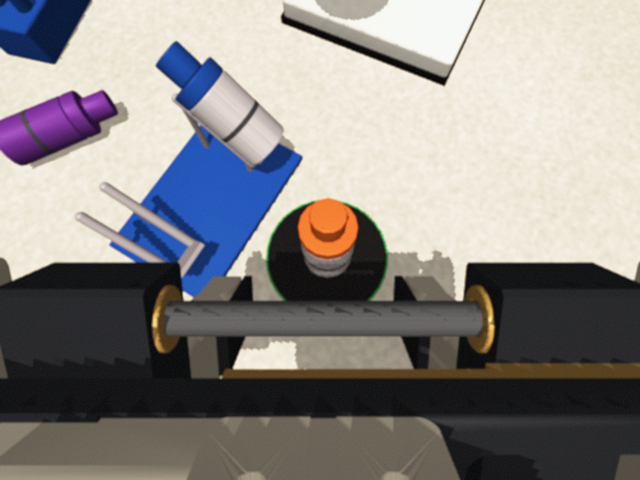

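The bucket (lid at (328,225)) stands upright on the mat, centred at (0.4935, 0.2283), with its top at 107 mm as it should be. The blue bucket is undisturbed. Now the regrasp by the knob.

```bash
python3 -m creep '[[0,-0.136,0,-0.4,0,0,60],[0,-0.136,0,-0.4,0,0,60],[0,-0.136,0,-0.4,0,0,60],[0,-0.136,0,-0.4,0,0,60],[0,0,0,0,0,-3.4,60],[0,0,0,0,0.2,-3.4,60],[0,0,0,0,0,0,60],[0,0,0,0,0,0,60]]'
python3 - <<'E'
from h import *
rel([.4935,.2283,.105],down(-70,0,-1));print(r.get_state()["joints"].round(1))
E
```

```text
time_s: 11.7
tcp_pos: [0.4891, 0.23, 0.1972]
eef_rot: [169.4, 89.8, -80.8]
contact_force: [-0.8, 0.2, -0.2]
gripper_width: 0.0526
tcp [0.4891 0.23   0.1972] turn total [-0.004 -0.004 -0.001] shift cm BEFORE turn axes [ 9.22 -0.36 -0.28] AFTER axes [ 9.22 -0.35 -0.31]
[ 46.1  10.1 -20.3   0.2 -59.7 -26.4]
```

```bash
python3 -m creep '[[0,0,0,2.5,-0.35,-0.3,60],[0,0,0,2.5,0,0,60],[0,0,0,2.5,0,0,60],[0,0,0,1.2,0,0,60],[0,0,0,0.4,0,0,60],[0,0,0,0,0,0,60],[0,0,0,0,0,0,60]]'
python3 - <<'E'
from h import *
rel([.4935,.2283,.105],down(-70,0,-1))
E
```

```text
time_s: 12.4
tcp_pos: [0.4942, 0.2302, 0.108]
eef_rot: [-150.2, 89.8, -40.2]
contact_force: [-0.3, -0.7, 0.2]
gripper_width: 0.0521
tcp [0.4942 0.2302 0.108 ] turn total [-0.001 -0.003  0.002] shift cm BEFORE turn axes [ 0.3   0.13 -0.16] AFTER axes [ 0.3   0.13 -0.16]
```

```bash
python3 -m creep '[[0,0,0,0.3,0.13,-0.16,60],[0,0,0,0,0,0,20],[0,0,0,0,0,0,20],[0,0,0,0,0,0,20],[0,0,0,0,0,0,20],[0,0,0,0,0,0,20]]' 25; python3 -m creep '[[0,0,0,-0.5,0,0,20],[0,0,0,-2,0,0,20],[0,0,0,-3,0,0,20],[0,0,0,-4,0,0,20],[0,0,0,-4,0,0,20],[0,0,0,-2.5,0,0,20],[0,0,0,0,0,0,20]]'
python3 - <<'E'
from h import *
lid();rel([.567,-.039,.26],down(-6,0,-1))
from kin import *
for p in([.567,-.039,.26],[.567,-.039,.187],[.459,-.114,.09],[.452,-.182,.09],[.459,-.114,.2]):
  print(p,[(q.round(0).tolist(),round(e,1)) for q,e in [ik(np.array(p),down(-6,0,-1),r.get_state()["joints"])]])
E
```

```text
time_s: 13.0
tcp_pos: [0.4931, 0.2276, 0.1042]
eef_rot: [-170.1, 89.8, -60.1]
contact_force: [-0.8, -0.3, 0.4]
gripper_width: 0.0251
time_s: 13.7
tcp_pos: [0.4942, 0.2291, 0.2685]
eef_rot: [-101.1, 89.6, 8.9]
contact_force: [0.9, 0.5, -2.8]
gripper_width: 0.0251
plane 1750 / 3852 n [ 0.006 -0.033  0.999] centre [0.4996 0.216  0.2474] tool [ 0.0211 -0.0004 -0.0141] in tool n [-0.999 -0.002 -0.034]
plane 885 / 2102 n [ 0.305 -0.868  0.391] centre [0.4985 0.2183 0.2623] tool [ 0.0061 -0.0004 -0.0116] in tool n [-0.39   0.007 -0.921]
tcp [0.4932 0.2286 0.2659] turn total [-1.118 -0.004  0.002] shift cm BEFORE turn axes [  0.63   2.18 -27.67] AFTER axes [  0.59  25.84 -10.14]
[0.567, -0.039, 0.26] [([16.0, 10.0, -12.0, -0.0, -68.0, 68.0], np.float64(0.0))]
[0.567, -0.039, 0.187] [([16.0, 13.0, -18.0, -0.0, -59.0, 68.0], np.float64(0.0))]
[0.459, -0.114, 0.09] [([10.0, 11.0, -36.0, -0.0, -43.0, 74.0], np.float64(0.0))]
[0.452, -0.182, 0.09] [([1.0, 12.0, -34.0, -0.0, -44.0, 83.0], np.float64(0.0))]
[0.459, -0.114, 0.2] [([10.0, 4.0, -28.0, -0.0, -59.0, 74.0], np.float64(0.0))]
```

```bash
python3 -m creep '[[-0.14,0,0,0,0,0,20],[-0.14,0,0,0,0,0,20],[-0.14,0,0,0,0,0,20],[-0.14,0,0,0,0,0,20],[-0.14,0,0,0,0,0,20],[-0.14,0,0,0,0,0,20],[-0.14,0,0,0,0,0,20],[-0.14,0,0,0,0,0,20]]'; python3 -m creep '[[0,0,0,0,3,-1.2,20],[0,0,0,0,4.3,-1.7,20],[0,0,0,0,4.3,-1.7,20],[0,0,0,0,4.3,-1.7,20],[0,0,0,0,4.3,-1.7,20],[0,0,0,0,3.6,-1.4,20],[0,0,0,0,2,-0.7,20],[0,0,0,0,0,0,20]]'
python3 - <<'E'
from h import *
c=cam("wrist");t,T=tool();a,d=r.capture("wrist");cv2.imwrite("pics/w4.png",a)
P=pts(d,np.ones(d.shape,bool),c);P=P[(np.hypot(P[:,0]-.567,P[:,1]+.039)<.055)&(abs(P[:,2]-.087)<.006)]
print(len(P),np.median(P,0).round(4),P.min(0).round(4),P.max(0).round(4))
from scipy.optimize import least_squares
h=cv2.convexHull((P[:,:2]*1000).astype(np.float32))[:,0]
s=least_squares(lambda q:np.hypot(h[:,0]-q[0],h[:,1]-q[1])-43,[567,-39],loss="soft_l1");print(s.x,np.abs(s.fun).mean())
rel([.567,-.039,.26],down(-6,0,-1))
E
```

```text
time_s: 14.55
tcp_pos: [0.4919, 0.2276, 0.2623]
eef_rot: [84.2, 89.7, -101.4]
contact_force: [-0.3, -0.3, -2.1]
gripper_width: 0.0254
time_s: 15.35
tcp_pos: [0.5661, -0.0416, 0.2629]
eef_rot: [68.9, 89.7, -117.2]
contact_force: [-0.1, -0.2, -3.4]
gripper_width: 0.0253
4759 [ 0.5816 -0.0362  0.0879] [ 0.5388 -0.0803  0.085 ] [0.6102 0.0061 0.0928]
[566.94803628 -37.28934888] 0.39004371800932225
tcp [ 0.5659 -0.0403  0.2631] turn total [-0.001  0.001 -0.004] shift cm BEFORE turn axes [ 0.31 -0.15 -0.09] AFTER axes [ 0.31 -0.14 -0.09]
```

View pics/w4.png

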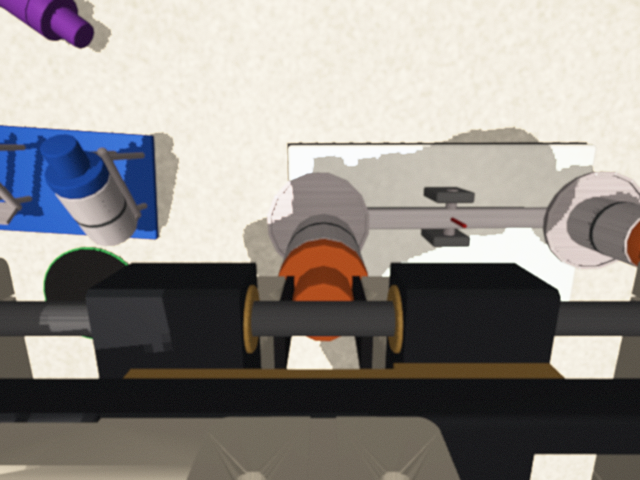

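The wrist view (w4.png) shows the bucket held above the empty pan at (319,220). The pan centre comes out at (0.567, -0.037), agreeing with the top view. I'll lower it now.

```bash
python3 -m creep '[[0,0,0,1,-0.22,-0.1,20],[0,0,0,2.5,0,0,20],[0,0,0,2,0,0,20],[0,0,0,1,0,0,20],[0,0,0,0.5,0,0,20],[0,0,0,0,0,0,20],[0,0,0,0,0,0,20]]'
python3 - <<'E'
from h import *
lid();rel([.567,-.038,.187],down(-6,0,-1))
E
```

```text
time_s: 16.1
tcp_pos: [0.5685, -0.0367, 0.1957]
eef_rot: [137.1, 89.8, -48.8]
contact_force: [-0.1, -0.1, -2.7]
gripper_width: 0.0252
plane 1791 / 3857 n [ 0.027 -0.002  1.   ] centre [ 0.5836 -0.0373  0.1748] tool [ 0.021 -0.001 -0.015] in tool n [-1.     0.003 -0.03 ]
plane 881 / 2066 n [ 0.951 -0.295  0.096] centre [ 0.581  -0.0384  0.1904] tool [ 0.0054  0.0004 -0.0125] in tool n [-0.092  0.196 -0.976]
tcp [ 0.5686 -0.0368  0.1959] turn total [ 0.002 -0.003 -0.003] shift cm BEFORE turn axes [0.89 0.14 0.15] AFTER axes [0.89 0.14 0.15]
```

```bash
python3 -m creep '[[0,0,0,0.25,0.14,0.12,20],[0,0,0,0.2,0,0,20],[0,0,0,0.1,0,0,20],[0,0,0,0,0,0,20]]'; python3 -m creep '[[0,0,0,0.06,0,0,20],[0,0,0,0.06,0,0,20],[0,0,0,0,0,0,20]]'
```

```text
time_s: 16.55
tcp_pos: [0.5666, -0.0384, 0.1894]
eef_rot: [118.8, 89.8, -67.1]
contact_force: [-0.1, 0.2, -1.5]
gripper_width: 0.0253
time_s: 16.85
tcp_pos: [0.5668, -0.0383, 0.1883]
eef_rot: [123.1, 89.8, -62.8]
contact_force: [0.3, 0.6, -1.6]
gripper_width: 0.0257
```

```bash
python3 -m creep '[[0,0,0,0.06,0,0,20],[0,0,0,0,0,0,20]]'; python3 -m creep '[[0,0,0,0.05,0,0,20],[0,0,0,0,0,0,20]]'
```

```text
time_s: 17.05
tcp_pos: [0.5668, -0.0383, 0.1878]
eef_rot: [125.1, 89.8, -60.8]
contact_force: [-0.1, 0.1, -1.0]
gripper_width: 0.0251
time_s: 17.25
tcp_pos: [0.5668, -0.0383, 0.1873]
eef_rot: [125.1, 89.8, -60.8]
contact_force: [-0.1, -0.6, 0.1]
gripper_width: 0.0251
```

```bash
python3 -m creep '[[0,0,0,0.04,0,0,20],[0,0,0,0,0,0,20]]'; python3 -m creep '[[0,0,0,0,0,0,35],[0,0,0,0,0,0,50],[0,0,0,0,0,0,50],[0,0,0,0,0,0,50],[0,0,0,0,0,0,50],[0,0,0,-1,0,0,50],[0,0,0,-3,0,0,50],[0,0,0,-4,0,0,50]]'
python3 - <<'E'
from h import *
b,d=r.capture("top");c=cam("top")
H,S,V=cv2.split(cv2.cvtColor(b,cv2.COLOR_BGR2HSV));t,T=tool()
cv2.imwrite("pics/t2.png",cv2.resize(b[200:330,270:450],None,fx=4,fy=4))
L=np.array([.459,-.114,.092]);rel([.459,-.114,.2],down(-6,0,-1))
E
```

```text
time_s: 17.45
tcp_pos: [0.5667, -0.0383, 0.1868]
eef_rot: [124.1, 89.8, -61.8]
contact_force: [0.0, -0.2, -0.8]
gripper_width: 0.0251
time_s: 18.25
tcp_pos: [0.5656, -0.0383, 0.2668]
eef_rot: [69.7, 89.8, -116.2]
contact_force: [2.5, -0.2, -1.1]
gripper_width: 0.0437
tcp [ 0.5691 -0.0385  0.2756] turn total [ 0.003 -0.01  -0.003] shift cm BEFORE turn axes [ 7.48  8.61 10.27] AFTER axes [ 7.56  8.66 10.16]
```

View pics/t2.png

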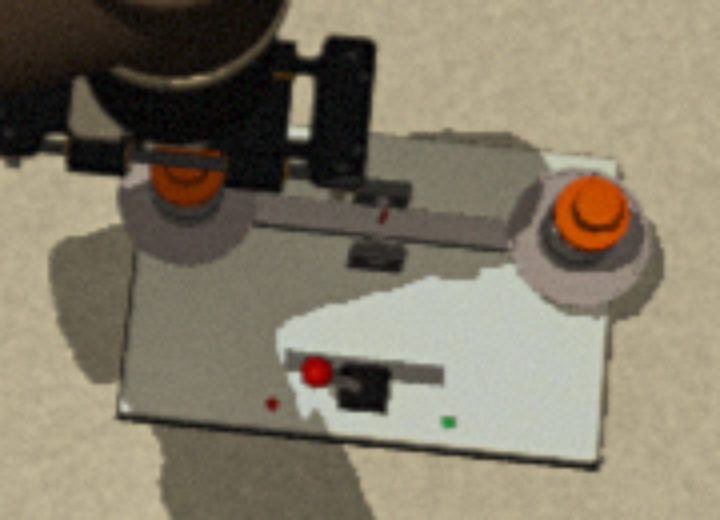

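The top crop (t2.png) shows the orange bucket standing on the former empty pan at crop (185,180). The reference is on its own pan at (595,210), and the red ball at (316,372) is on the red-dot side. I'll go back over the lever and measure.

```bash
python3 -m creep '[[0,0,0,0,2.1,2.6,45],[0,0,0,0,2.1,2.6,45],[0,0,0,1,2.1,2.6,45],[0,0,0,2.5,2.1,2.4,45],[0,0,0,2.5,0.2,0,45],[0,0,0,1.5,0,0,45],[0,0,0,0,0,0,45],[0,0,0,0,0,0,45]]'
python3 - <<'E'
from h import *
c=cam("wrist");a,d=r.capture("wrist");cv2.imwrite("pics/w5.png",a)
H,S,V=cv2.split(cv2.cvtColor(a,cv2.COLOR_BGR2HSV));m=((H<4)|(H>176))&(S>150)&(V>60)
P=pts(d,m,c);v,u=np.nonzero(m&(d>0))
k=(np.hypot(P[:,0]-.458,P[:,1]+.114)<.04)&(P[:,2]>.06);
if k.any():print("ball",k.sum(),np.median(P[k],0).round(4),P[k].min(0).round(4),P[k].max(0).round(4))
P=pts(d,(H>3)&(H<14)&(S>160)&(V>60),c)
for n,q in(("bucket",(.567,-.038)),("ref",(.542,-.277))):
  Q=P[(np.hypot(P[:,0]-q[0],P[:,1]-q[1])<.04)]
  if len(Q):
    top=Q[Q[:,2]>.181];print(n,len(Q),len(top),((top.min(0)+top.max(0))/2).round(4),np.median(top,0).round(4),np.ptp(top,0).round(3))
rel([.458,-.114,.095],down(-6,0,-1))
b,d=r.capture("top");c=cam("top");H,S,V=cv2.split(cv2.cvtColor(b,cv2.COLOR_BGR2HSV));P=pts(d,(H>3)&(H<16)&(S>150)&(V>60),c)
Q=P[(np.hypot(P[:,0]-.567,P[:,1]+.038)<.05)];print("top cam",len(Q),np.median(Q,0).round(3),Q.max(0).round(3))
E
```

```text
time_s: 19.1
tcp_pos: [0.4569, -0.1134, 0.1928]
eef_rot: [129.5, 89.8, -56.4]
contact_force: [-0.1, -0.4, 0.3]
gripper_width: 0.0392
ball 592 [ 0.4604 -0.1158  0.097 ] [ 0.4506 -0.1246  0.0897] [ 0.4678 -0.107   0.1008]
bucket 11467 5413 [ 0.5669 -0.0385  0.1873] [ 0.5667 -0.0402  0.1905] [0.024 0.026 0.013]Traceback (most recent call last):
  File "<stdin>", line 11, in <module>
    return umr_minimum(a, axis, None, out, keepdims, initial, where)
ValueError: zero-size array to reduction operation minimum which has no identity
```

View pics/w5.png

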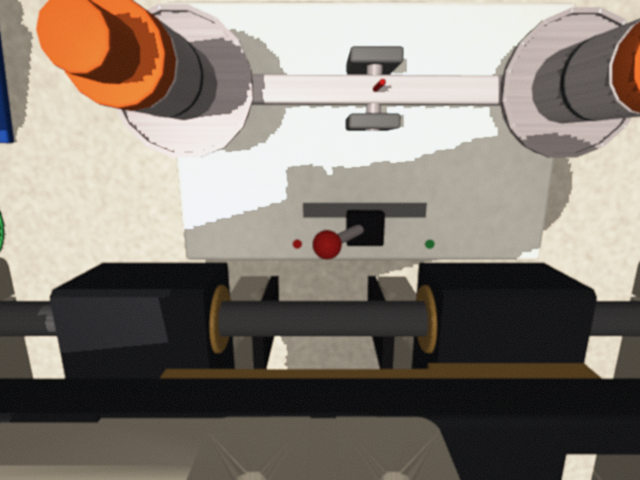

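The wrist view (w5.png) shows the ball at (327,244), beside the red dot. The bucket's knob top is centred at (0.567, -0.0385) and 190 mm high, so it stands properly on the pan. I'll straddle the ball with the fingers and measure the force.

```bash
python3 -m creep '[[0,0,0,2.5,0.1,-0.2,40],[0,0,0,2.5,0,0,40],[0,0,0,2.3,0,0,40],[0,0,0,1.5,0,0,40],[0,0,0,0.6,0,0,40],[0,0,0,0,0,0,40],[0,0,0,0,0,0,40]]'
python3 - <<'E'
from h import *
rel([.459,-.1145,.097],down(-6,0,-1));print(r.get_state()["contact_force"])
E
```

```text
time_s: 19.85
tcp_pos: [0.4593, -0.1148, 0.0989]
eef_rot: [140.0, 89.7, -45.9]
contact_force: [0.6, -0.1, 0.3]
gripper_width: 0.0351
tcp [ 0.4593 -0.1148  0.0989] turn total [ 0.002 -0.003 -0.003] shift cm BEFORE turn axes [ 0.19 -0.02  0.04] AFTER axes [ 0.19 -0.02  0.04]
[ 0.62255616 -0.05242712  0.3393994 ]
```

Swing the lever slowly to the free end, most of the way first.

```bash
python3 -m creep '[[0,0,0,0.2,0.4,0,40],[0,0,0,0,0.4,0,40],[0,0,0,0,0.4,0,40],[0,0,0,0,0.4,0,40],[0,0,0,0,0.4,0,40],[0,0,0,0,0.4,0,40],[0,0,0,0,0.4,0,40],[0,0,0,0,0.4,0,40]]';python3 -m creep '[[0,0,0,0,0.4,0,40],[0,0,0,0,0.4,0,40],[0,0,0,0,0.4,0,40],[0,0,0,0,0.4,0,40],[0,0,0,0,0.4,0,40],[0,0,0,0,0.4,0,40],[0,0,0,0,0.4,0,40],[0,0,0,0,0.4,0,40]]'
python3 - <<'E'
from h import *
rel([.4551-.0415*.103,-.1471-.0415*.995-.001,.097],down(-6,0,-1))
E
```

```text
time_s: 20.65
tcp_pos: [0.455, -0.1471, 0.0959]
eef_rot: [117.2, 89.8, -68.7]
contact_force: [0.5, 1.7, 1.0]
gripper_width: 0.0353
time_s: 21.45
tcp_pos: [0.4515, -0.1788, 0.0958]
eef_rot: [114.5, 89.8, -71.4]
contact_force: [0.7, 2.2, -1.4]
gripper_width: 0.0352
tcp [ 0.4515 -0.1788  0.0958] turn total [ 0.002 -0.001 -0.003] shift cm BEFORE turn axes [-0.12  1.06 -0.04] AFTER axes [-0.12  1.06 -0.04]
```

```bash
python3 -m creep '[[0,0,0,0,0.35,0,40],[0,0,0,0,0.35,0,40],[0,0,0,0,0.2,0,40],[0,0,0,0,0,0,40]]';python3 -m creep '[[0,0,0,0,0.15,0,40],[0,0,0,0,0,0,40]]';python3 - <<'E'
from h import *
c=cam("wrist");a,d=r.capture("wrist")
H,S,V=cv2.split(cv2.cvtColor(a,cv2.COLOR_BGR2HSV));m=((H<4)|(H>176))&(S>150)&(V>60)
P=pts(d,m,c);k=(np.hypot(P[:,0]-.452,P[:,1]+.16)<.06)&(P[:,2]>.06);print("ball",k.sum(),np.median(P[k],0).round(4),((P[k].min(0)+P[k].max(0))/2).round(4))
P=pts(d,(H>3)&(H<14)&(S>160)&(V>60),c)
for n,q in(("bucket",(.567,-.038)),("ref",(.542,-.277))):
  Q=P[np.hypot(P[:,0]-q[0],P[:,1]-q[1])<.05]
  if len(Q):print(n,len(Q),np.median(Q,0).round(4),np.percentile(Q[:,2],99).round(4))
E
```

```text
time_s: 21.85
tcp_pos: [0.4509, -0.1878, 0.0962]
eef_rot: [122.2, 89.8, -63.7]
contact_force: [0.8, 1.2, -0.2]
gripper_width: 0.0353
time_s: 22.05
tcp_pos: [0.4508, -0.1889, 0.0961]
eef_rot: [125.5, 89.8, -60.4]
contact_force: [0.2, 3.3, -0.2]
gripper_width: 0.0354
ball 556 [ 0.4588 -0.1813  0.0922] [ 0.4578 -0.1805  0.0916]
ref 2783 [ 0.5325 -0.2535  0.155 ] 0.1615
```

```bash
python3 -m creep '[[0,0,0,0,0.1,0,40],[0,0,0,0,0,0,40]]';python3 -m creep '[[0,0,0,0,0.1,0,40],[0,0,0,0,0,0,40]]';python3 -m creep '[[0,0,0,0,0.1,0,40],[0,0,0,0,0,0,40]]'
```

```text
time_s: 22.3
tcp_pos: [0.4508, -0.1893, 0.096]
eef_rot: [137.1, 89.8, -48.8]
contact_force: [-0.8, 7.7, 0.4]
gripper_width: 0.0354
time_s: 22.5
tcp_pos: [0.4508, -0.1896, 0.0959]
eef_rot: [155.8, 89.9, -30.1]
contact_force: [0.2, 14.0, 0.5]
gripper_width: 0.0355
time_s: 22.7
tcp_pos: [0.4508, -0.1899, 0.0959]
eef_rot: [178.3, 89.9, -7.7]
contact_force: [0.8, 17.5, 1.7]
gripper_width: 0.0353
```

The lever is at its end stop (17 N). I'll back off slightly and wait while the beam hangs, checking the bucket heights.

```bash
python3 -m creep '[[0,0,0,0,-0.4,0,40],[0,0,0,0,0,0,40],[0,0,0,0,0,0,40],[0,0,0,0,0,0,40],[0,0,0,0,0,0,40],[0,0,0,0,0,0,40],[0,0,0,0,0,0,40],[0,0,0,0,0,0,40]]'
python3 -m creep '[[0,0,0,0,0,0,40],[0,0,0,0,0,0,40],[0,0,0,0,0,0,40],[0,0,0,0,0,0,40],[0,0,0,0,0,0,40],[0,0,0,0,0,0,40],[0,0,0,0,0,0,40],[0,0,0,0,0,0,40]]'
python3 - <<'E'
from h import *
for n in("scene","top"):
  c=cam(n);a,d=r.capture(n);H,S,V=cv2.split(cv2.cvtColor(a,cv2.COLOR_BGR2HSV))
  P=pts(d,(H>3)&(H<16)&(S>150)&(V>60),c)
  for m,q in(("bucket",(.567,-.038)),("ref",(.542,-.277))):
    Q=P[np.hypot(P[:,0]-q[0],P[:,1]-q[1])<.05]
    if len(Q):print(n,m,len(Q),np.median(Q,0).round(4),np.percentile(Q[:,2],[50,95]).round(4))
  m=((H<4)|(H>176))&(S>150)&(V>60);P=pts(d,m,c);k=(np.hypot(P[:,0]-.452,P[:,1]+.15)<.06)&(P[:,2]>.06)
  if k.any():print("ball",k.sum(),np.median(P[k],0).round(4))
E
python3 -m creep '[[0,0,0,0,0,0,40],[0,0,0,0,0,0,40],[0,0,0,0,0,0,40],[0,0,0,0,0,0,40],[0,0,0,0,0,0,40],[0,0,0,0,0,0,40],[0,0,0,0,0,0,40],[0,0,0,0,0,0,40]]'
python3 -m creep '[[0,0,0,0,0,0,40],[0,0,0,0,0,0,40],[0,0,0,0,0,0,40],[0,0,0,0,0,0,40],[0,0,0,0,0,0,40],[0,0,0,0,0,0,40],[0,0,0,0,0,0,40],[0,0,0,0,0,0,40]]'
```

```text
time_s: 23.5
tcp_pos: [0.4509, -0.1881, 0.0961]
eef_rot: [122.3, 89.8, -63.6]
contact_force: [0.3, 0.2, 1.1]
gripper_width: 0.0345
time_s: 24.3
tcp_pos: [0.4509, -0.188, 0.0961]
eef_rot: [121.6, 89.8, -64.3]
contact_force: [0.3, 0.8, 0.6]
gripper_width: 0.0352
scene bucket 88 [ 0.5775 -0.0427  0.1701] [0.1701 0.1942]
scene ref 178 [ 0.5519 -0.2773  0.1669] [0.1669 0.1892]
ball 10 [ 0.457  -0.1843  0.0941]
top bucket 200 [ 0.5686 -0.0392  0.1817] [0.1817 0.1941]
top ref 58 [ 0.5493 -0.2851  0.1643] [0.1643 0.1904]
time_s: 25.2
tcp_pos: [0.4509, -0.188, 0.0961]
eef_rot: [122.1, 89.8, -63.8]
contact_force: [0.6, 1.1, 1.2]
gripper_width: 0.035
time_s: 26.0
tcp_pos: [0.4509, -0.188, 0.0961]
eef_rot: [121.8, 89.8, -64.1]
contact_force: [0.9, -0.0, 1.6]
gripper_width: 0.0353
```

The ball is at y=-0.184, on the green side, and the buckets' heights are 194 and 189 mm, so the beam is near level. It has hung free for over 3 s. Swing back.

```bash
python3 -m creep '[[0,0,0,0,-0.4,0,40],[0,0,0,0,-0.4,0,40],[0,0,0,0,-0.4,0,40],[0,0,0,0,-0.4,0,40],[0,0,0,0,-0.4,0,40],[0,0,0,0,-0.4,0,40],[0,0,0,0,-0.4,0,40],[0,0,0,0,-0.4,0,40]]';python3 -m creep '[[0,0,0,0,-0.4,0,40],[0,0,0,0,-0.4,0,40],[0,0,0,0,-0.4,0,40],[0,0,0,0,-0.4,0,40],[0,0,0,0,-0.4,0,40],[0,0,0,0,-0.4,0,40],[0,0,0,0,-0.4,0,40],[0,0,0,0,-0.4,0,40]]';python3 -m creep '[[0,0,0,0,-0.4,0,40],[0,0,0,0,-0.4,0,40],[0,0,0,0,-0.2,0,40],[0,0,0,0,-0.2,0,40],[0,0,0,0,0,0,40]]'
```

```text
time_s: 26.8
tcp_pos: [0.4544, -0.1561, 0.0963]
eef_rot: [125.6, 89.8, -60.3]
contact_force: [-0.4, -4.5, 2.6]
gripper_width: 0.0352
time_s: 27.6
tcp_pos: [0.4574, -0.124, 0.0957]
eef_rot: [119.5, 89.8, -66.4]
contact_force: [-0.2, -2.8, -1.3]
gripper_width: 0.0351
time_s: 28.1
tcp_pos: [0.4585, -0.1122, 0.0958]
eef_rot: [116.6, 89.8, -69.3]
contact_force: [-1.0, -3.0, 0.2]
gripper_width: 0.0352
```

```bash
python3 -m creep '[[0,0,0,0,-0.2,0,40],[0,0,0,0,-0.2,0,40],[0,0,0,0,0,0,40]]';python3 -m creep '[[0,0,0,0,-0.1,0,40],[0,0,0,0,0,0,40]]';python3 -m creep '[[0,0,0,0,-0.1,0,40],[0,0,0,0,0,0,40]]'
```

```text
time_s: 28.4
tcp_pos: [0.4591, -0.1083, 0.0959]
eef_rot: [123.2, 89.8, -62.7]
contact_force: [-0.9, -2.3, 0.3]
gripper_width: 0.035
time_s: 28.6
tcp_pos: [0.4593, -0.1074, 0.0959]
eef_rot: [124.4, 89.8, -61.5]
contact_force: [-1.4, -2.9, -0.6]
gripper_width: 0.0355
time_s: 28.8
tcp_pos: [0.4594, -0.1064, 0.0959]
eef_rot: [123.3, 89.8, -62.6]
contact_force: [-0.6, -2.1, 0.6]
gripper_width: 0.0351
```

```bash
python3 -m creep '[[0,0,0,0,-0.1,0,40],[0,0,0,0,0,0,40]]';python3 -m creep '[[0,0,0,0,-0.1,0,40],[0,0,0,0,0,0,40]]';python3 -m creep '[[0,0,0,0,-0.1,0,40],[0,0,0,0,0,0,40]]'
```

```text
time_s: 29.0
tcp_pos: [0.4593, -0.1058, 0.0959]
eef_rot: [114.2, 89.8, -71.7]
contact_force: [-1.0, -6.2, 0.1]
gripper_width: 0.0349
time_s: 29.2
tcp_pos: [0.4593, -0.1054, 0.0958]
eef_rot: [105.5, 89.7, -80.3]
contact_force: [1.6, -11.6, -2.2]
gripper_width: 0.0352
time_s: 29.4
tcp_pos: [0.4593, -0.1051, 0.0958]
eef_rot: [99.6, 89.7, -86.3]
contact_force: [1.5, -17.3, -3.4]
gripper_width: 0.0352
```

The lever is at its arrested stop. Back off to centre (+7 mm), rise clear, retreat and check.

```bash
python3 -m creep '[[0,0,0,0,0.5,0,40],[0,0,0,0,0.4,0,40],[0,0,0,0,0,0,50],[0,0,0,-1,0,0,50],[0,0,0,-3,0,0,50],[0,0,0,-4,0,0,50],[0,0,0,-4,0,0,50],[0,0,0,0,0,0,50]]'
python3 - <<'E'
from h import *
c=cam("wrist");a,d=r.capture("wrist");cv2.imwrite("pics/w6.png",a)
H,S,V=cv2.split(cv2.cvtColor(a,cv2.COLOR_BGR2HSV));m=((H<4)|(H>176))&(S>150)&(V>60)
P=pts(d,m,c);k=(np.hypot(P[:,0]-.458,P[:,1]+.114)<.04)&(P[:,2]>.06);print("ball",k.sum(),np.median(P[k],0).round(4))
P=pts(d,(H>3)&(H<14)&(S>160)&(V>60),c)
for n,q in(("bucket",(.567,-.038)),("ref",(.542,-.277))):
  Q=P[np.hypot(P[:,0]-q[0],P[:,1]-q[1])<.05]
  if len(Q):
    z=np.percentile(Q[:,2],99);t=Q[Q[:,2]>z-.004];print(n,z.round(4),((t.min(0)+t.max(0))/2).round(4))
print(r.get_state()["tcp_pos"],r.get_state()["contact_force"])
b,d=r.capture("top");c=cam("top");H,S,V=cv2.split(cv2.cvtColor(b,cv2.COLOR_BGR2HSV))
z=np.load("cap.npz")
P=pts(d,(H>3)&(H<16)&(S>150)&(V>60),c);Q=P[np.hypot(P[:,0]-.542,P[:,1]+.277)<.05]
if len(Q): print("ref top",np.median(Q,0).round(3),np.percentile(Q[:,2],97).round(3))
df=(cv2.absdiff(b,z["b"]).max(2)>50)
for n,(x0,y0,x1,y1) in dict(blue=(225,205,255,255),tub=(485,288,528,328),box=(458,208,514,262)).items(): print(n,"changed px",df[y0:y1,x0:x1].sum())
E
```

```text
time_s: 30.2
tcp_pos: [0.4617, -0.1118, 0.2223]
eef_rot: [172.4, 89.3, -13.5]
contact_force: [1.2, -0.1, 0.1]
gripper_width: 0.0443
ball 457 [ 0.4605 -0.1128  0.0955]
bucket 0.191 [ 0.5674 -0.0385  0.1895]
ref 0.1831 [ 0.5414 -0.2616  0.1822]
[ 0.46031462 -0.11157623  0.21956259] [-0.1117281  -1.01933488 -0.95648308]
ref top [ 0.539 -0.272  0.168] 0.192
blue changed px 120
tub changed px 0
box changed px 0
```

View pics/w6.png

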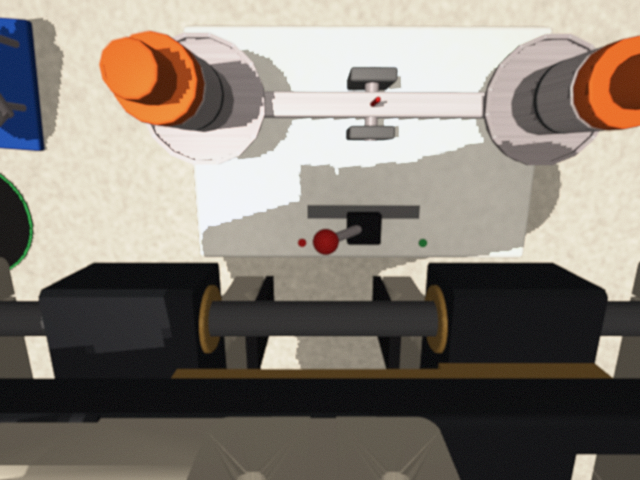

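Final wrist view (w6.png): the ball at (326,242) is back on the red-dot side, the orange bucket is upright on the left pan and the reference is on the right. The arm touches nothing, so I'm handing it in.

```bash
python3 -c "
from plant import r
print(r.close_job(), r.get_state()['time_s'])"
```

```text
the job is handed in; nothing more can be done
the job is handed in; nothing more can be done
```

The orange bucket has been checked against the reference. Both are on their pans, the balance is arrested again, and I handed the job in at about 30 s of the 72 s allowed. No verdict was reported.

**What was done**
- **Mat:** I took the bucket from the rack and stood it upright on the mat. The first try stopped at a joint limit, so I lifted it again and put it down from a different heading.
- **Pan:** I then took it by the knob, set it softly on the empty pan and let go.
- **Lever:** I swung the lever to its free stop, left the beam free for about 3.5 s, then swung it back to its arrested stop.

**Last checks**
- **Bucket:** its knob is centred about 1 mm from the pan centre, with its top at 190–191 mm against an expected 189 mm.
- **Reference bucket:** it still stands on its own pan. The wrist view showed only part of its lid; the top camera put its top at 192 mm.
- **Lever:** the ball is back beside the red dot. The end stop was felt at about 17 N at both ends.
- **Beam:** while free, the two bucket tops were about 4–5 mm apart, which is roughly 0.02 rad of tilt.
- **Bystanders:** the wipes tub and sharps box show no change in the top view.
- **One disagreement:** 120 pixels changed around the blue-lidded bucket in the top view. I took this for the arm's shadow, because earlier wrist views showed the bucket still in its cradle, but I did not measure its position again.

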